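# Restock the two sample lanes, oldest first

### The job

Restock the two queue lanes of sample pots, first in first out: in each lane first bring the old pot forward, close up to the black front stop, then fetch the new pot of the same shape (round or square) from the bench and set it in the lane close behind the old one. Never tip a pot over: all four end upright on the lane floors, the square ones straight in their lane; leave the other things on the bench where they are.

Things in the scene. Friction and masses are not known exactly. Their poses are not given: they have to be found in the camera images.
- lane_round: Fixed grey plastic channel, the one holding the old round pot at the start (the two lanes look alike). 166 mm long (x), 72 wide (y), floor 4 thick, side walls 4 thick, tops 12 above the bench, 64 clear between. Front end (-x, nearer the robot): black stop, top 34 above the bench, inner face at x = -77 mm; back end open (x = +83 mm). Origin: centre of underside, on the bench. Yaw within 0.2 rad.
- old_round: Closed round sample pot standing upright: white plastic body 44 mm in diameter, slightly wider white lid 46 mm in diameter, 55 mm tall in all, lid from 41 mm up. The old one: it stands on the floor of lane_round, in the back half (28 to 52 mm behind the lane's middle), about in line with the lane. About 0.12 kg. Origin: centre of its underside.
- new_round: Closed round sample pot standing upright: white plastic body 44 mm in diameter, slightly wider white lid 46 mm in diameter, 55 mm tall in all, lid from 41 mm up. The new one: it looks the same as the old but stands on the open bench to the left of the lanes, among other things. About 0.12 kg. Origin: centre of its underside.
- lane_square: Fixed grey plastic channel, the one holding the old square pot at the start (the two lanes look alike). 166 mm long (x), 72 wide (y), floor 4 thick, side walls 4 thick, tops 12 above the bench, 64 clear between. Front end (-x, nearer the robot): black stop, top 34 above the bench, inner face at x = -77 mm; back end open (x = +83 mm). Origin: centre of underside, on the bench. Yaw within 0.2 rad.
- old_square: Closed square sample pot standing upright: white plastic body 44 x 44 mm, slightly wider white lid 46 x 46 mm, 55 mm tall in all, lid from 41 mm up. The old one: it stands on the floor of lane_square, in the back half (28 to 52 mm behind the lane's middle), about in line with the lane. About 0.12 kg. Origin: centre of its underside; x and y square to its sides.
- new_square: Closed square sample pot standing upright: white plastic body 44 x 44 mm, slightly wider white lid 46 x 46 mm, 55 mm tall in all, lid from 41 mm up. The new one: it looks the same as the old but stands on the open bench to the left of the lanes, among other things, turned up to 0.7 rad. About 0.12 kg. Origin: centre of its underside; x and y square to its sides.
- tape: Empty yellow plastic ring (tape core), lying flat, 68 mm outside, 48 mm inside, 22 mm high. Stands loose among the new pots; to be left alone. Origin: centre of its underside.
- standard: Bare aluminium calibration cylinder, 32 mm in diameter, 25 mm tall, upright. Stands loose among the new pots; to be left alone. Origin: centre of its underside.
- dish: Low open glass dish, 68 mm in diameter, 18 mm high. Stands loose among the new pots; to be left alone. Origin: centre of its underside.
- beaker: Small open clear plastic beaker, 52 mm in diameter at the rim, 50 mm tall. Stands loose among the new pots; to be left alone. Origin: centre of its underside.
Things that resemble listed ones, but are neither listed nor needed, are in the scene too. Leave any red or yellow look-alike of the new_square alone.

How it is judged:
At the end, for the whole second after the job is handed in: In each lane the old pot is at the front (gap to the stop under 15 mm), the new pot of its shape behind it (centres under 68 mm apart), all upright on the lane floor, within 16 mm of its middle line, square pots within 0.25 rad of straight, released and at rest (x of old_round in the frame of lane_round between -0.06 and -0.039 m and y of old_round in the frame of lane_round between -0.016 and 0.016 m and y of new_round in the frame of lane_round between -0.016 and 0.016 m and x of new_round in the frame of lane_round between -0.02 and 0.03 m and horizontal distance between old_round and new_round below 0.068 m and z of old_round in the frame of lane_round between 0.001 and 0.008 m and angle between each of old_round, new_round, old_square, new_square's own z axis and vertical below 0.1 rad and linear speed of each of old_round, new_round, old_square, new_square below 0.02 m/s and angular speed of each of old_round, new_round, old_square, new_square below 0.2 rad/s and contact force between each of old_round, new_round, old_square, new_square and the fingers below 0.1 N and z of new_round in the frame of lane_round between 0.001 and 0.008 m and x of old_square in the frame of lane_square between -0.06 and -0.039 m and y of old_square in the frame of lane_square between -0.016 and 0.016 m and y of new_square in the frame of lane_square between -0.016 and 0.016 m and x of new_square in the frame of lane_square between -0.02 and 0.03 m and horizontal distance between old_square and new_square below 0.068 m and z of old_square in the frame of lane_square between 0.001 and 0.008 m and (angle between the x axis of old_square and the x axis of lane_square, either way round below 0.25 rad or angle between the x axis of old_square and the y axis of lane_square, either way round below 0.25 rad) and z of new_square in the frame of lane_square between 0.001 and 0.008 m and (angle between the x axis of new_square and the x axis of lane_square, either way round below 0.25 rad or angle between the x axis of new_square and the y axis of lane_square, either way round below 0.25 rad)); the robot touches nothing.
It fails at once if the new round pot is set in its lane before the old one has been brought to the front (x of new_round in the frame of lane_round between -0.083 and 0.083 m and y of new_round in the frame of lane_round between -0.03 and 0.03 m and z of new_round in the frame of lane_round below 0.012 m and x of old_round in the frame of lane_round above -0.03 m).
It fails at once if the new square pot is set in its lane before the old one has been brought to the front (x of new_square in the frame of lane_square between -0.083 and 0.083 m and y of new_square in the frame of lane_square between -0.03 and 0.03 m and z of new_square in the frame of lane_square below 0.012 m and x of old_square in the frame of lane_square above -0.03 m).
It fails at once if a pot is tipped over (angle between any of old_round, old_square, new_round, new_square's own z axis and vertical above 0.8 rad).
It fails at once if the tape ring, calibration cylinder, dish or beaker is moved more than 25 mm (distance of any of tape, standard, dish, beaker from where it was at the start of the episode above 0.025 m).
It also fails if it takes over 88 s, if anything falls off the work surface, if the arm or the gripper's body presses on something with over 40 N, if the wrist force passes 120 N, or if a joint passes its speed limit or range.

### The arm

A 7-joint arm with a two-finger parallel gripper is mounted at the origin on the work surface. World frame = base frame: x ahead of the robot, y to its left, z up, the work surface at z = 0. Lengths are in m, angles in rad, forces in N, time in s.
With the tool pointing down it reaches from about 0.4 to 0.85 m from the base axis. Payload 4.5 kg.
Tool frame: the origin (TCP) lies between the finger pads; the fingertips stand 8 mm ahead of it and the grasp point (between the pads) lies 11 mm behind it; z points along the fingers, y is the direction in which the jaws open and shut (so a half turn about z gives the same grasp; the last joint's range is limited). The gripper opens to 88 mm and grips with 3 to 60 N. Pads are 18 mm wide; open, the fingers measure 123 mm over their backs; the gripper's body (75 mm by 187 mm) begins 45 mm behind the grasp point.
Start: joints at [1.263, 0.689, -0.195, 1.565, 0.157, 0.902, -0.215], TCP at [0.21, -0.589, 0.247] pointing down, gripper open.
Joint ranges: [-3.01, 3.01], [-0.46, 2.08], [-1.47, 1.51], [0.13, 2.56], [-1, 4.14], [0.04, 2.09], [-2.66, 2.66]. Speed limits (rad/s): [2.57, 2.57, 3.14, 3.14, 3.14, 3.14, 3.14].

### API

Orientations are given as a unit quaternion [x, y, z, w].
In Python, from plant import r gives the robot as it stands.
- The arm moves only by the tool carry_out, never from a script. Its argument "commands" is a list that holds one entry, the list of rows, each a list of 7 numbers: the turn, a rotation vector about the tool's x, y, z in rad, then the shift along the tool's x, y, z in cm, then the finger opening in cm, from 0 to 8.81. A call has 1 to 10 rows; each row is the pose to reach, as a shift and turn from the pose commanded when the call began, along the tool's axes at that moment; what a row does not reach only later rows make up. A row lasts 1/12 s, in which the tool goes at most 41.7 mm and 7.16 degrees, less where a joint would pass 70% of its speed; a pose out of reach is approached as far as the arm can. A call with a gripper value outside its range is refused whole. The fingers move at their own pace and stop on an object; "force" is the grip in N (left out, the last holds). Time passes only in rows, so rows that repeat a pose let the fingers close. It gives the time, the measured TCP pose, the force and the opening at its end, in the units of the state.
- r.get_state(): the state, without advancing time (a new reading comes with each control period).
- r.snapshot(name): name is "scene" or "top" or "wrist"; returns a dict with "pixels" (480x640x3 uint8, red, green, blue), "mtx" (3x3 intrinsics, pixels), "xyz" and "rotation" of the camera in the world. Camera axes: x right, y down, z forward; pixel columns grow to the right and rows downward; lengths in m; the calibration is good to about 2 mm. A picture is of the moment at which its call begins. There is no depth.
- r.finish_job(): hands the job in, once; it reports no verdict.
The state is a dict: "clock": time; "q": joint angles; "qd": joint speeds; "joint_torque": joint torques, N m; "tool_pos": TCP position; "eef_rot": TCP orientation; "contact_force": force on the tool from outside, world axes, zero at the start; "moment": the same for the moment, N m; "opening": opening from 0.0 (shut) to 1.0 (fully open).
Only numpy, scipy, OpenCV 4.12 (cv2) and the standard library are available. Lean on these libraries where they do the work, as an engineer would, in place of code of your own. Each camera call takes 0.05 s, during which the arm holds its last target.

## Working session

There is one attempt and no reset: what is moved stays moved. The work goes in short steps, Python scripts to look and compute and a tool call to move; the robot and the scene stay as the last step left them, time stands still between calls to the robot, and variables do not carry over. Pictures are saved under pics/ and viewed, and the job is handed in when it is done.

Besides the shell and the picture viewer there is one more tool, called after ">>>" by a JSON object that holds its "method" and its "body", one argument or row to a line. carry_out: Moves the arm, as the interface text tells. Its arguments: {"type":"object","properties":{"commands":{"type":"array"},"force":{"type":"number"}},"required":["commands"]}

```bash
ls; mkdir -p pics; python3 - <<'E'
from plant import r
import cv2,numpy as np
s=r.get_state();print(s)
for n in("top","scene"):
    d=r.snapshot(n);cv2.imwrite(f"pics/{n}0.png",d["pixels"][:,:,::-1]);np.savez(f"pics/{n}0.npz",**d);print(n,d["mtx"],d["xyz"],d["rotation"])
E
```

```text
pics
{'clock': 0.0, 'q': array([ 1.26283353,  0.69000553, -0.19450716,  1.56630929,  0.15730171,
        0.90250945, -0.21509119]), 'qd': array([-0.00087481,  0.00090301, -0.00112694,  0.00104911,  0.00027885,
        0.00077569, -0.00022963]), 'joint_torque': array([ 2.46671743e-04, -5.27550852e+01, -1.26715556e+00, -1.53428686e+01,
       -5.27577836e-02,  6.66128049e-03,  1.53132378e-04]), 'tool_pos': array([ 0.20921473, -0.58829926,  0.24590566]), 'eef_rot': array([ 9.85427644e-01,  1.70092658e-01, -2.23593708e-04, -8.92520517e-04]), 'contact_force': array([-1.61146699, -0.0319797 , -0.03317546]), 'moment': array([-0.00238212,  0.01682197, -0.06460206]), 'opening': 0.998507233745507}
top [[468.99270795   0.         316.03009348]
 [  0.         468.99270795 226.675291  ]
 [  0.           0.           1.        ]] [0.25228438 0.05331586 1.03007627] [ 0.7067829  -0.69987924  0.07153831 -0.07422435]
scene [[579.06079099   0.         325.45114316]
 [  0.         579.06079099 237.92069164]
 [  0.           0.           1.        ]] [1.18904558 0.55345091 0.6205485 ] [ 0.40192799  0.78292969 -0.42044467 -0.22068364]
```

View pics/top0.png

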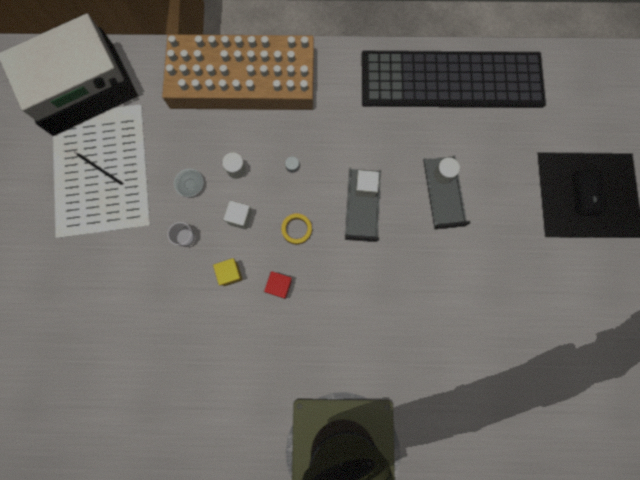

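View pics/scene0.png

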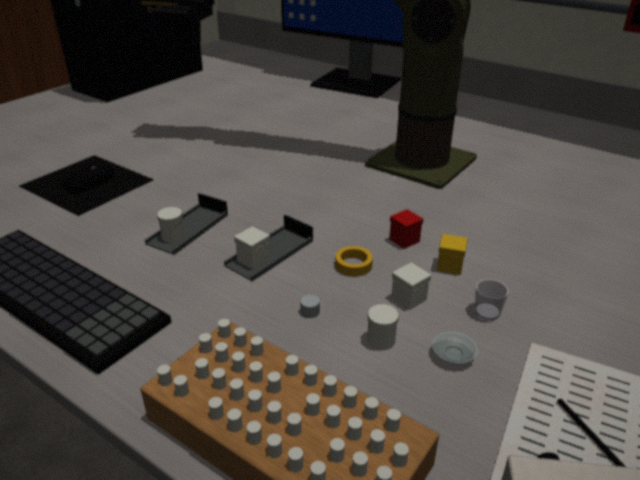

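Top image: square lane with its old pot (~(368,182)), round lane (~(445,190), old pot (449,168)); new round at (233,162), new square (236,213), tape (297,229), standard (292,163), dish (189,182), beaker (181,234), red/yellow decoys below. I'll enlarge this to measure.

```bash
cat > h.py <<'E'
import numpy as np,cv2
from scipy.spatial.transform import Rotation as R
def ray(d,uv,z):
    uv=np.atleast_2d(uv).astype(float);K=d["mtx"]
    c=np.c_[(uv-[K[0,2],K[1,2]])/K[0,0],np.ones(len(uv))]
    w=c@R.from_quat(d["rotation"]).as_matrix().T if np.shape(d["rotation"])==(4,) else c@d["rotation"].T
    t=(z-d["xyz"][2])/w[:,2]
    return (np.array(d["xyz"])+w*t[:,None])[:,:2]
def proj(d,p):
    M=R.from_quat(d["rotation"]).as_matrix()
    c=(np.atleast_2d(p)-d["xyz"])@M
    return c[:,:2]/c[:,2:]*d["mtx"][0,0]+[d["mtx"][0,2],d["mtx"][1,2]]
E
python3 - <<'E'
from h import *
d=np.load("pics/top0.npz");im=d["pixels"][:,:,::-1]
a=cv2.resize(im[140:250,335:480],None,fx=5.4,fy=5.4,interpolation=cv2.INTER_CUBIC);cv2.imwrite("pics/c1.png",cv2.convertScaleAbs(a,alpha=1.6))
a=cv2.resize(im[140:300,160:320],None,fx=3.7,fy=3.7,interpolation=cv2.INTER_CUBIC);cv2.imwrite("pics/c2.png",a)
g=im.min(2)
for n,(u,v) in dict(osq=(368,182),oro=(449,168),nro=(233,162),nsq=(236,213)).items():
    for th in(150,170,190):
        m=(g>th).astype(np.uint8);nl,l,st,ce=cv2.connectedComponentsWithStats(m)
        k=l[v,u];c=cv2.findContours((l==k).astype(np.uint8),0,cv2.CHAIN_APPROX_NONE)[0][0]
        r=cv2.minAreaRect(c);z=.055+(.004 if n[0]=='o' else 0)
        W=ray(d,cv2.boxPoints(r),z);
        print(n,th,g[v,u],st[k],ce[k],"cen",ray(d,r[0],z),ray(d,ce[k],z),"sides",np.linalg.norm(W[1]-W[0]),np.linalg.norm(W[2]-W[1]),"ang",np.arctan2(*(W[1]-W[0])[::-1]))
E
```

```text
osq 150 165 [358 171  20  20 356] [367.48595506 180.5505618 ] cen [[ 0.55853327 -0.05203836]] [[ 0.55851241 -0.05201517]] sides 0.041240771383216066 0.04187777452827783 ang -0.08770545232357697
osq 170 165 [     0      0    640    480 307200] [319.5 239.5] cen [[0.42820744 0.05048619]] [[0.42820744 0.05048619]] sides 1.5040734819938855 1.0433794333656914 ang -1.5628304315593364
osq 190 165 [     0      0    640    480 307200] [319.5 239.5] cen [[0.42820744 0.05048619]] [[0.42820744 0.05048619]] sides 1.5040734819938855 1.0433794333656914 ang -1.5628304315593364
oro 150 162 [440 159  19  17 263] [448.99619772 167.00760456] cen [[ 0.59084966 -0.2293541 ]] [[ 0.59083225 -0.22934501]] sides 0.03920170286780176 0.03653981253823774 ang -1.5617048217623526
oro 170 162 [     0      0    640    480 307200] [319.5 239.5] cen [[0.42820744 0.05048619]] [[0.42820744 0.05048619]] sides 1.5040734819938855 1.0433794333656914 ang -1.5628304315593364
oro 190 162 [     0      0    640    480 307200] [319.5 239.5] cen [[0.42820744 0.05048619]] [[0.42820744 0.05048619]] sides 1.5040734819938855 1.0433794
[... 458 characters left out ...]
[319.5 239.5] cen [[0.4289321  0.05047453]] [[0.4289321  0.05047453]] sides 1.5102689726176048 1.0476772602829172 ang -1.5628304315593364
nsq 150 166 [224 201  24  23 375] [235.79733333 212.39466667] cen [[0.48628857 0.23020469]] [[0.48610851 0.23000192]] sides 0.04297681754100968 0.04251856198556163 ang -0.23708105260297585
nsq 170 166 [     0      0    640    480 307200] [319.5 239.5] cen [[0.4289321  0.05047453]] [[0.4289321  0.05047453]] sides 1.5102689726176048 1.0476772602829172 ang -1.5628304315593364
nsq 190 166 [     0      0    640    480 307200] [319.5 239.5] cen [[0.4289321  0.05047453]] [[0.4289321  0.05047453]] sides 1.5102689726176048 1.0476772602829172 ang -1.5628304315593364
```

View pics/c1.png

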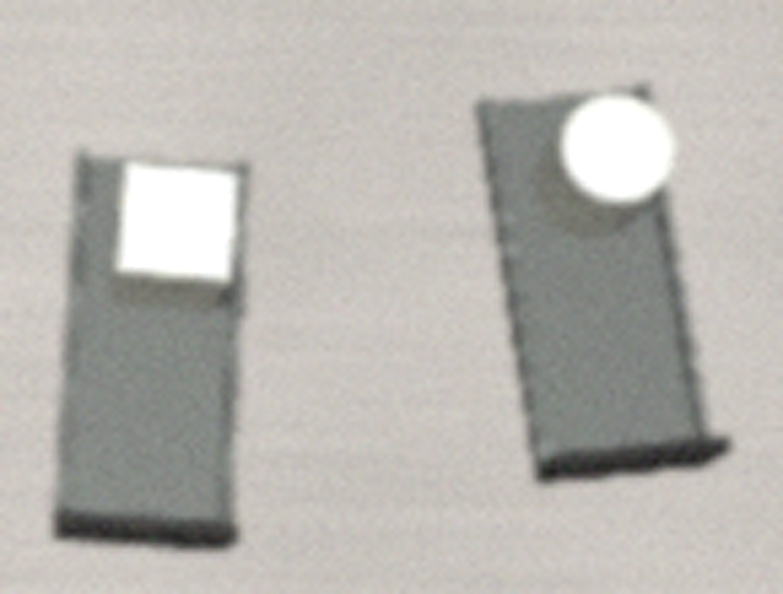

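View pics/c2.png

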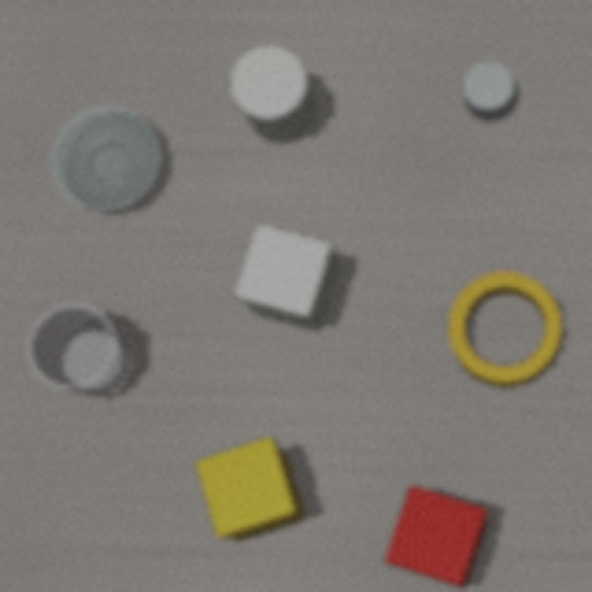

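```bash
cat > fit.py <<'E'
from h import *
from scipy.optimize import least_squares
d=np.load("pics/top0.npz");im=d["pixels"][:,:,::-1]
def px(c): return (np.array(c)+.5)/5.4-.5+[335,140]
L={"sq":[((80,152),(.083,.036,.012)),((245,162),(.083,-.036,.012)),((57,538),(-.083,.036,0)),((235,545),(-.083,-.036,0)),((57,511),(-.077,.036,.034)),((235,519),(-.077,-.036,.034))],
"ro":[((479,102),(.083,.036,.012)),((648,88),(.083,-.036,.012)),((541,481),(-.083,.036,0)),((729,437),(-.077,-.036,.034)),((532,459),(-.077,.036,.034)),((731,445),(-.083,-.036,.034))]}
for n,l in L.items():
    P=np.array([a[1] for a in l]);U=np.array([px(a[0]) for a in l])
    def f(p):
        c,s=np.cos(p[2]),np.sin(p[2]);W=P.copy();W[:,0]=p[0]+c*P[:,0]-s*P[:,1];W[:,1]=p[1]+s*P[:,0]+c*P[:,1]
        return (proj(d,W)-U).ravel()
    s=least_squares(f,[.5,-.1,0]);print(n,s.x.round(4),s.fun.reshape(-1,2).round(1).tolist())
# lids: sub-pixel threshold at half contrast
g=cv2.resize(im.min(2),None,fx=8,fy=8,interpolation=cv2.INTER_CUBIC)
for n,(u,v) in dict(osq=(368,182),oro=(449,168),nro=(233,162),nsq=(236,213)).items():
  for th in (128,136,144):
    roi=g[(v-20)*8:(v+20)*8,(u-20)*8:(u+20)*8];nl,l,st,ce=cv2.connectedComponentsWithStats((cv2.GaussianBlur(roi,(0,0),4)>th).astype(np.uint8))
    k=l[160,160];c=cv2.findContours((l==k).astype(np.uint8),0,cv2.CHAIN_APPROX_NONE)[0][0]
    r=cv2.minAreaRect(c);z=.055+(.004 if n[0]=='o' else 0)
    t=lambda q:(np.array(q)+.5)/8-.5+[u-20,v-20]
    W=ray(d,t(cv2.boxPoints(r)),z)
    print(n,th,"cen",ray(d,t(r[0]),z).round(4),ray(d,t(ce[k]),z).round(4),"sides",np.linalg.norm(W[1]-W[0]).round(4),np.linalg.norm(W[2]-W[1]).round(4),"ang",np.arctan2(*(W[1]-W[0])[::-1]).round(3))
for n,(u,v),z in(("tape",(297,229),.022),("std",(292,163),.025),("dish",(189,182),.018),("beak",(181,234),.03),("yel",(226,272),.05),("red",(278,285),.05)):print(n,ray(d,(u,v),z).round(3))
E
python3 fit.py
```

```text
sq [ 0.5204 -0.0464 -0.0531] [[-0.7, -0.7], [0.4, -0.7], [-0.4, 0.3], [-1.1, 1.0], [0.7, -0.2], [1.0, 0.3]]
ro [ 0.5502 -0.2301  0.1104] [[-0.1, -0.6], [-0.2, -1.1], [-1.9, 1.0], [-0.5, 0.1], [3.1, -0.7], [-0.4, 1.3]]
osq 128 cen [[ 0.5588 -0.0522]] [[ 0.5588 -0.0519]] sides 0.0452 0.0454 ang -0.097
osq 136 cen [[ 0.5587 -0.0522]] [[ 0.5587 -0.0519]] sides 0.0439 0.0442 ang -0.088
osq 144 cen [[ 0.5587 -0.0522]] [[ 0.5586 -0.0519]] sides 0.0427 0.0428 ang -0.079
oro 128 cen [[ 0.5909 -0.2305]] [[ 0.5912 -0.2302]] sides 0.0439 0.046 ang -0.166
oro 136 cen [[ 0.5909 -0.23  ]] [[ 0.5911 -0.2299]] sides 0.0427 0.0439 ang -0.206
oro 144 cen [[ 0.5908 -0.2297]] [[ 0.591  -0.2296]] sides 0.0414 0.0421 ang -0.229
nro 128 cen [[0.6013 0.2441]] [[0.6013 0.244 ]] sides 0.0467 0.0454 ang 0.051
nro 136 cen [[0.6007 0.2438]] [[0.6008 0.2438]] sides 0.0437 0.0444 ang -1.562
nro 144 cen [[0.6004 0.2438]] [[0.6005 0.2437]] sides 0.0421 0.0426 ang -1.562
nsq 128 cen [[0.487  0.2305]] [[0.4869 0.2305]] sides 0.0485 0.0471 ang -0.254
nsq 136 cen [[0.4866 0.2304]] [[0.4865 0.2302]] sides 0.0461 0.0456 ang -0.239
nsq 144 cen [[0.4865 0.2303]] [[0.4863 0.2301]] sides 0.0442 0.0441 ang -0.234
tape [[0.458 0.1  ]]
std [[0.609 0.114]]
dish [[0.564 0.345]]
beak [[0.443 0.351]]
yel [[0.359 0.246]]
red [[0.333 0.136]]
```

```bash
cat > ov.py <<'E'
from h import *
def overlay(d,roi,f,poses,out,alpha=1.6):
    u0,v0,u1,v1=roi
    a=cv2.convertScaleAbs(cv2.resize(d["pixels"][v0:v1,u0:u1,::-1],None,fx=f,fy=f,interpolation=cv2.INTER_CUBIC),alpha=alpha)
    for p in poses:
        c,s=np.cos(p[2]),np.sin(p[2])
        def dr(pts,col):
            P=np.array(pts,float);W=np.c_[p[0]+c*P[:,0]-s*P[:,1],p[1]+s*P[:,0]+c*P[:,1],P[:,2]]
            q=((proj(d,W)-[u0,v0]+.5)*f-.5).round().astype(int);cv2.polylines(a,[q],True,col,1)
        X=.083;Y=.036
        dr([(X,Y,.012),(X,-Y,.012),(-X,-Y,.012),(-X,Y,.012)],(0,0,255))
        dr([(X,Y,0),(X,-Y,0),(-X,-Y,0),(-X,Y,0)],(0,255,0))
        dr([(-X,Y,.034),(-X,-Y,.034),(-.077,-Y,.034),(-.077,Y,.034)],(255,0,0))
        dr([(X,.032,.004),(X,-.032,.004),(-.077,-.032,.004),(-.077,.032,.004)],(255,255,0))
    cv2.imwrite(out,a)
E
python3 - <<'E'
from ov import *
d=np.load("pics/top0.npz")
overlay(d,(335,140,480,250),5.4,[(.5204,-.0464,-.0531),(.5502,-.2301,.1104)],"pics/o1.png")
d=np.load("pics/scene0.npz")
overlay(d,(140,180,320,280),4.4,[(.5204,-.0464,-.0531),(.5502,-.2301,.1104)],"pics/o2.png")
E
```

```text
(no output)
```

View pics/o1.png

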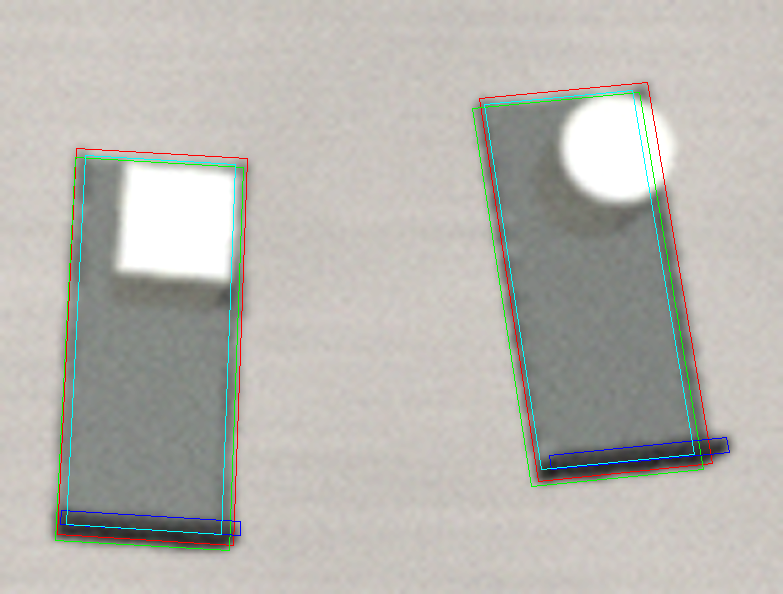

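View pics/o2.png

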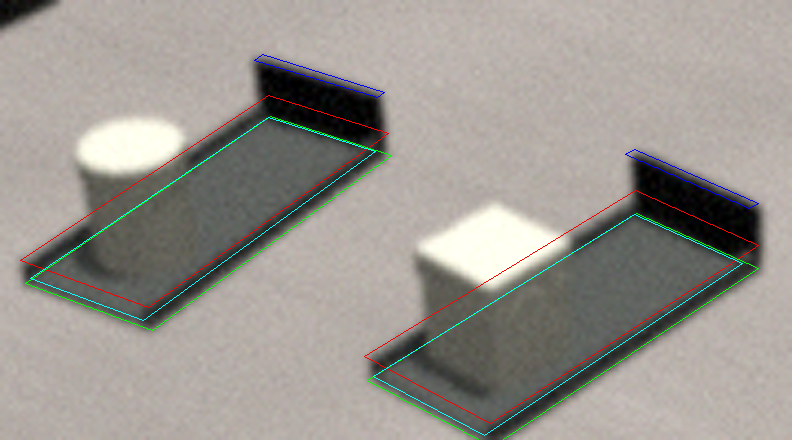

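Overlays agree with both lanes within about 2 mm, and the old pots lie at lane x≈+39/+41 mm, which fits the description. Next is the move helper.

```bash
cat >> h.py <<'E'
LA={"sq":(.5204,-.0464,-.0531),"ro":(.5502,-.2301,.1104)}
def lane(n,x,y=0):
    p=LA[n];c,s=np.cos(p[2]),np.sin(p[2]);return p[0]+c*x-s*y,p[1]+s*x+c*y
def go(st,pos,yaw):
    A=R.from_quat(st["eef_rot"]);T=R.from_euler("z",yaw)*R.from_quat([1,0,0,0])
    rv=(A.inv()*T).as_rotvec();sh=A.inv().apply(np.array(pos)-st["tool_pos"])*100
    print("pos",np.round(st["tool_pos"],4),"t",round(st["clock"],2),"op",round(st["opening"],3),"F",st["contact_force"].round(1),"\n turn",rv.round(3),"shift",sh.round(2),"rows>=",np.ceil(max(np.linalg.norm(sh)/4.17,np.linalg.norm(rv)/.125)))
E
python3 - <<'E'
from plant import r
from h import *
go(r.get_state(),(.591,-.230,.13),.11)
print(lane("ro",-.05),lane("ro",0.002),lane("sq",-.05),lane("sq",.002))
E
```

```text
pos [ 0.2093 -0.5884  0.246 ] t 0.1 op 0.998 F [ 0.5 -0.4 -0.6] 
 turn [-0.002  0.     0.232] shift [ 47.98 -20.95  11.63] rows>= 13.0
(np.float64(0.5005043946439477), np.float64(-0.23560879372417456)) (np.float64(0.5521878242142421), np.float64(-0.22987964825103302)) (np.float64(0.47047047368863876), np.float64(-0.04374624750153862)) (np.float64(0.5223971810524545), np.float64(-0.04650615009993845))
```

>>> {"method": "carry_out", "body": {
  "commands": [
    [[0,0,0.23,48,-21,11.5,8.8],[0,0,0.23,48,-21,11.5,8.8],[0,0,0.23,48,-21,11.5,8.8],[0,0,0.23,48,-21,11.5,8.8],[0,0,0.23,48,-21,11.5,8.8],[0,0,0.23,48,-21,11.5,8.8],[0,0,0.23,48,-21,11.5,8.8],[0,0,0.23,48,-21,11.5,8.8],[0,0,0.23,48,-21,11.5,8.8],[0,0,0.23,48,-21,11.5,8.8]]
  ],
  "force": 20
}}

```text
clock: 0.93
tool_pos: [0.5071, -0.3085, 0.1567]
eef_rot: [0.998, 0.056, -0.0, -0.0]
contact_force: [0.2, -1.2, 1.0]
opening: 0.998
```

```bash
python3 - <<'E'
from plant import r
from h import *
go(r.get_state(),(.591,-.230,.13),.11)
E
```

```text
pos [ 0.5071 -0.3085  0.1567] t 0.93 op 0.998 F [ 0.2 -1.2  1. ] 
 turn [-0.     0.001  0.002] shift [ 9.22 -6.86  2.66] rows>= 3.0
```

>>> {"method": "carry_out", "body": {
  "commands": [
    [[0,0,0,9.2,-6.9,2.7,8.8],[0,0,0,9.2,-6.9,2.7,8.8],[0,0,0,9.2,-6.9,2.7,8.8],[0,0,0,9.2,-6.9,2.7,8.8],[0,0,0,9.2,-6.9,2.7,8.8]]
  ]
}}

```text
clock: 1.35
tool_pos: [0.591, -0.228, 0.1292]
eef_rot: [0.998, 0.058, -0.0, -0.001]
contact_force: [-0.2, -0.5, 0.7]
opening: 1.0
```

```bash
python3 - <<'E'
from plant import r
from h import *
d=r.snapshot("wrist");cv2.imwrite("pics/w1.png",d["pixels"][:,:,::-1]);np.savez("pics/w1.npz",**d);print(d["xyz"])
go(r.get_state(),(.591,-.230,.038),.11)
E
```

```text
[ 0.67495477 -0.2187858   0.26688092]
pos [ 0.5895 -0.2309  0.1297] t 1.4 op 0.998 F [ 0.3 -0.3 -0.2] 
 turn [-0.     0.002  0.003] shift [ 0.18 -0.07  9.17] rows>= 3.0
```

View pics/w1.png

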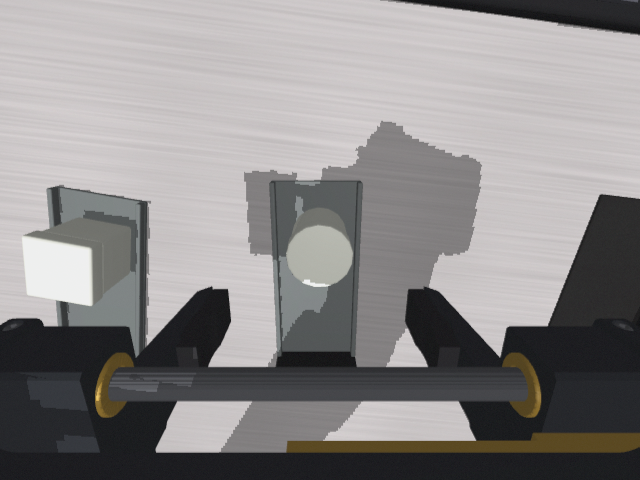

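Wrist view: pot lid at (320,256), centred between the open fingers (~(225,290), (410,290)). Lane back corners are at (271,182) and (361,182). I'll check these against the projections.

```bash
python3 - <<'E'
from ov import *
d=np.load("pics/w1.npz")
overlay(d,(0,100,640,480),1.25,[LA["sq"],LA["ro"]],"pics/o3.png",1.0)
print(proj(d,[(.591,-.230,.059)]), ray(d,(320,256),.059),ray(d,[(271,182),(361,182)],.012),[lane("ro",.083,.036),lane("ro",.083,-.036)])
E
```

```text
[[319.99115264 257.99450594]] [[ 0.5924356  -0.22983281]] [[ 0.62981016 -0.18781922]
 [ 0.63791104 -0.25616763]] [(np.float64(0.6287283734096412), np.float64(-0.18517456656151254)), (np.float64(0.6366610363724525), np.float64(-0.25673623827422787))]
```

View pics/o3.png

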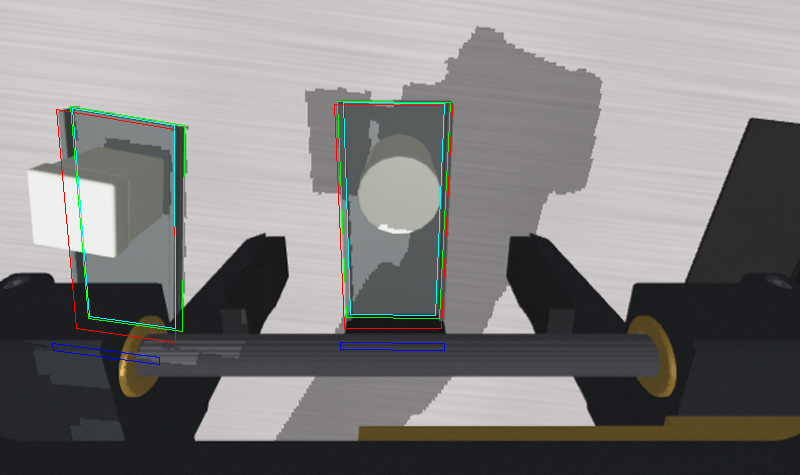

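Measurements agree to about 2 mm. I'll descend and grip the lid.

>>> {"method": "carry_out", "body": {
  "commands": [
    [[0,0,0,0.2,-0.05,3.5,8.8],[0,0,0,0.2,-0.05,7,8.8],[0,0,0,0.2,-0.05,9.2,8.8],[0,0,0,0.2,-0.05,9.2,8.8],[0,0,0,0.2,-0.05,9.2,4],[0,0,0,0.2,-0.05,9.2,4],[0,0,0,0.2,-0.05,9.2,4],[0,0,0,0.2,-0.05,9.2,4],[0,0,0,0.2,-0.05,9.2,4],[0,0,0,0.2,-0.05,9.2,4]]
  ],
  "force": 20
}}

```text
clock: 2.23
tool_pos: [0.5923, -0.2308, 0.0394]
eef_rot: [0.998, 0.056, 0.001, 0.0]
contact_force: [0.1, 0.1, -0.0]
opening: 0.57
```

```bash
python3 - <<'E'
from plant import r
from h import *
go(r.get_state(),(*lane("ro",-.050),.038),.11)
E
```

```text
pos [ 0.5923 -0.2308  0.0394] t 2.23 op 0.57 F [ 0.1  0.1 -0. ] 
 turn [ 0.001 -0.001  0.002] shift [-9.17 -0.55  0.13] rows>= 3.0
```

>>> {"method": "carry_out", "body": {
  "commands": [
    [[0,0,0,0,0,0,4],[0,0,0,0,0,0,4],[0,0,0,0,0,0,4],[0,0,0,0,0,-0.4,4],[0,0,0,-1.5,-0.1,-0.4,4],[0,0,0,-3.5,-0.2,-0.4,4]]
  ]
}}

```text
clock: 2.73
tool_pos: [0.5585, -0.232, 0.0426]
eef_rot: [0.998, 0.057, 0.002, 0.0]
contact_force: [-0.1, -0.1, -1.1]
opening: 0.506
```

```bash
python3 - <<'E'
from plant import r
from h import *
go(r.get_state(),(*lane("ro",-.050),.0394),.11)
E
```

```text
pos [ 0.5585 -0.232   0.0426] t 2.73 op 0.506 F [-0.1 -0.1 -1.1] 
 turn [ 0.001 -0.003  0.003] shift [-5.81 -0.3   0.3 ] rows>= 2.0
```

>>> {"method": "carry_out", "body": {
  "commands": [
    [[0,0,0,-2.5,-0.1,0,4],[0,0,0,-4.5,-0.2,0,4],[0,0,0,-5.8,-0.3,0,4],[0,0,0,-5.8,-0.3,0,4],[0,0,0,-5.8,-0.3,0.35,4],[0,0,0,-5.8,-0.3,0.35,4]]
  ]
}}

```text
clock: 3.23
tool_pos: [0.4998, -0.2364, 0.039]
eef_rot: [0.998, 0.056, 0.0, 0.0]
contact_force: [0.1, -0.7, 4.4]
opening: 0.5
```

```bash
python3 - <<'E'
from plant import r
from h import *
go(r.get_state(),(*lane("ro",-.050),.0394),.11)
E
```

```text
pos [ 0.4998 -0.2364  0.039 ] t 3.23 op 0.5 F [ 0.1 -0.7  4.4] 
 turn [ 0.001 -0.001  0.002] shift [ 0.08 -0.07 -0.04] rows>= 1.0
```

>>> {"method": "carry_out", "body": {
  "commands": [
    [[0,0,0,0,0,-0.1,5.5],[0,0,0,0,0,-0.1,6.5],[0,0,0,0,0,-0.1,8],[0,0,0,0,0,-0.1,8.8],[0,0,0,0,0,-0.1,8.8],[0,0,0,0,0,-3,8.8],[0,0,0,0,0,-7,8.8],[0,0,0,0,0,-10,8.8],[0,0,0,0,0,-10,8.8]]
  ]
}}

```text
clock: 3.98
tool_pos: [0.502, -0.2375, 0.1441]
eef_rot: [0.998, 0.056, 0.004, 0.002]
contact_force: [0.6, -0.1, 0.7]
opening: 0.999
```

```bash
python3 - <<'E'
from plant import r
from ov import *
d=r.snapshot("wrist");np.savez("pics/w2.npz",**d)
overlay(d,(0,100,640,480),1.25,[LA["sq"],LA["ro"]],"pics/o4.png",1.0)
go(r.get_state(),(.559,-.052,.13),-.07)
E
```

```text
pos [ 0.5008 -0.2369  0.1417] t 4.03 op 1.0 F [ 0.2 -0.6  0.6] 
 turn [ 0.003 -0.006  0.182] shift [  7.83 -17.73   1.16] rows>= 5.0
```

View pics/o4.png

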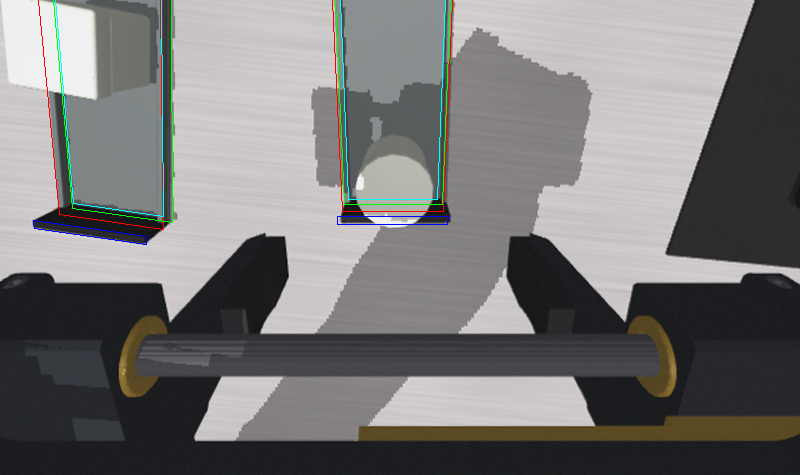

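The old round pot stands upright against the front, inside its lane (overlay (394,188)). Next is the old square pot.

```bash
python3 - <<'E'
from h import *
d=np.load("pics/w2.npz");print(ray(d,(394/1.25,188/1.25+100),.059),lane("ro",-.05))
E
```

```text
[[ 0.50226151 -0.23663089]] (np.float64(0.5005043946439477), np.float64(-0.23560879372417456))
```

>>> {"method": "carry_out", "body": {
  "commands": [
    [[0,0,0.18,7.8,-17.8,1.2,8.8],[0,0,0.18,7.8,-17.8,1.2,8.8],[0,0,0.18,7.8,-17.8,1.2,8.8],[0,0,0.18,7.8,-17.8,1.2,8.8],[0,0,0.18,7.8,-17.8,1.2,8.8],[0,0,0.18,7.8,-17.8,1.2,8.8],[0,0,0.18,7.8,-17.8,1.2,8.8]]
  ]
}}

```text
clock: 4.62
tool_pos: [0.556, -0.0479, 0.1254]
eef_rot: [0.999, -0.032, -0.001, -0.0]
contact_force: [0.1, -0.7, -0.0]
opening: 1.001
```

```bash
python3 - <<'E'
from plant import r
from ov import *
d=r.snapshot("wrist");np.savez("pics/w3.npz",**d)
overlay(d,(0,100,640,480),1.25,[LA["sq"],LA["ro"]],"pics/o5.png",1.0)
go(r.get_state(),(.559,-.052,.038),-.07)
E
```

```text
pos [ 0.5555 -0.0505  0.1257] t 4.67 op 0.999 F [-0.8 -0.1 -0.5] 
 turn [0.001 0.002 0.003] shift [0.38 0.12 8.77] rows>= 3.0
```

View pics/o5.png

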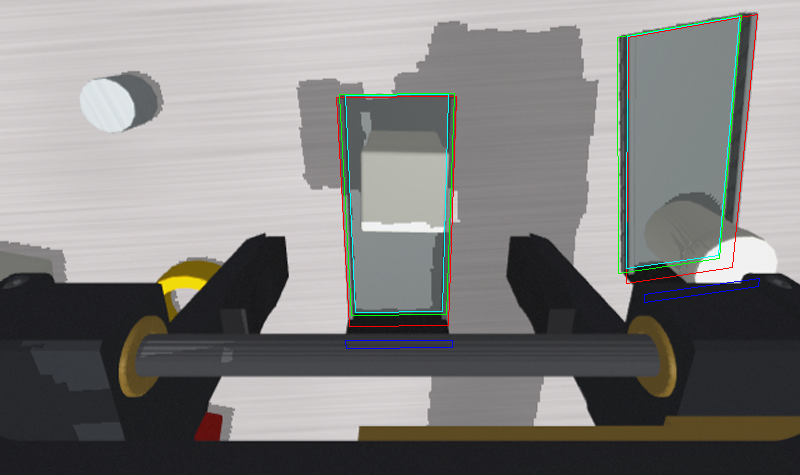

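Wrist view confirms the old square pot's lid at overlay (405,187), straight between the fingers. Descend and grip.

>>> {"method": "carry_out", "body": {
  "commands": [
    [[0,0,0,0.4,0.15,3.5,8.8],[0,0,0,0.4,0.15,7,8.8],[0,0,0,0.4,0.15,8.7,8.8],[0,0,0,0.4,0.15,8.7,8.8],[0,0,0,0.4,0.15,8.7,4],[0,0,0,0.4,0.15,8.7,4],[0,0,0,0.4,0.15,8.7,4],[0,0,0,0.4,0.15,8.7,4],[0,0,0,0.4,0.15,8.7,4],[0,0,0,0.4,0.15,8.7,4]]
  ],
  "force": 20
}}

```text
clock: 5.5
tool_pos: [0.5608, -0.0522, 0.0407]
eef_rot: [0.999, -0.034, 0.001, 0.0]
contact_force: [-0.4, -0.5, 0.2]
opening: 0.566
```

>>> {"method": "carry_out", "body": {
  "commands": [
    [[0,0,0,0,0,0,4],[0,0,0,0,0,0,4],[0,0,0,0,0,0,4],[0,0,0,0,0,-0.4,4],[0,0,0,0,0,-0.4,4]]
  ]
}}

```text
clock: 5.92
tool_pos: [0.5604, -0.0523, 0.0442]
eef_rot: [0.999, -0.034, 0.0, 0.0]
contact_force: [1.1, 1.0, -1.8]
opening: 0.512
```

```bash
python3 - <<'E'
from plant import r
from h import *
go(r.get_state(),(*lane("sq",-.050),.039),-.053)
E
```

```text
pos [ 0.5604 -0.0523  0.0442] t 5.92 op 0.512 F [ 1.1  1.  -1.8] 
 turn [ 0.    -0.    -0.015] shift [-9.03 -0.24  0.52] rows>= 3.0
```

>>> {"method": "carry_out", "body": {
  "commands": [
    [[0,0,-0.015,-2.5,-0.1,0,4],[0,0,-0.015,-5,-0.15,0,4],[0,0,-0.015,-7.5,-0.2,0,4],[0,0,-0.015,-9,-0.25,0,4],[0,0,-0.015,-9,-0.25,0,4],[0,0,-0.015,-9,-0.25,0.4,4],[0,0,-0.015,-9,-0.25,0.4,4]]
  ]
}}

```text
clock: 6.5
tool_pos: [0.4718, -0.0437, 0.04]
eef_rot: [1.0, -0.027, 0.0, 0.0]
contact_force: [-2.1, 0.5, 4.7]
opening: 0.516
```

>>> {"method": "carry_out", "body": {
  "commands": [
    [[0,0,0,0,0,0,5.5],[0,0,0,0,0,-0.1,6.5],[0,0,0,0,0,-0.1,8],[0,0,0,0,0,-0.1,8.8],[0,0,0,0,0,-0.1,8.8],[0,0,0,0,0,-3,8.8],[0,0,0,0,0,-7,8.8],[0,0,0,0,0,-10,8.8],[0,0,0,0,0,-10,8.8]]
  ]
}}

```text
clock: 7.25
tool_pos: [0.4734, -0.044, 0.1443]
eef_rot: [1.0, -0.027, 0.004, 0.0]
contact_force: [0.8, 0.7, -0.0]
opening: 0.999
```

```bash
python3 - <<'E'
from plant import r
from ov import *
d=r.snapshot("wrist");np.savez("pics/w4.npz",**d)
overlay(d,(0,100,640,480),1.25,[LA["sq"],LA["ro"]],"pics/o6.png",1.0)
go(r.get_state(),(.4866,.2303,.16),-.24)
print("jaw alt")
go(r.get_state(),(.601,.244,.16),.0)
E
```

```text
pos [ 0.4726 -0.0438  0.1424] t 7.3 op 0.999 F [-0.7 -0.   0.1] 
 turn [-0.001 -0.006  0.187] shift [ -0.06 -27.45  -1.76] rows>= 7.0
jaw alt
pos [ 0.4726 -0.0438  0.1424] t 7.3 op 0.999 F [-0.7 -0.   0.1] 
 turn [ 0.    -0.006 -0.053] shift [ 11.29 -29.43  -1.7 ] rows>= 8.0
```

View pics/o6.png

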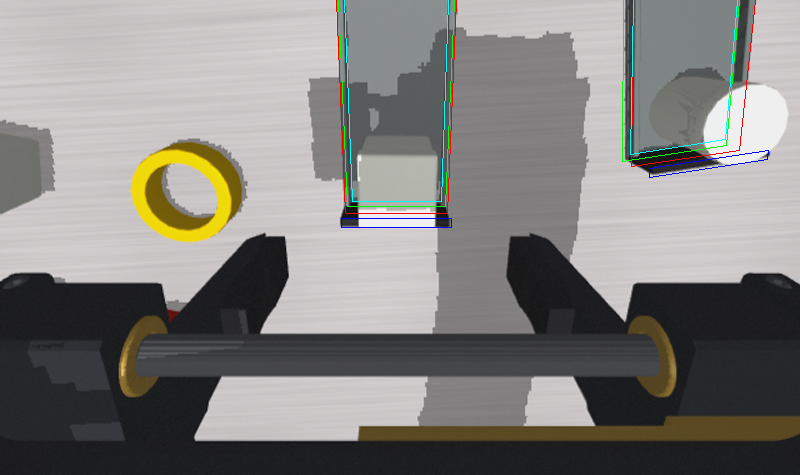

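Old square is at the front, straight in its lane (overlay (398,188)). Now to the new square pot.

>>> {"method": "carry_out", "body": {
  "commands": [
    [[0,0,0.19,0,-27.4,-1.5,8.8],[0,0,0.19,0,-27.4,-1.5,8.8],[0,0,0.19,0,-27.4,-1.5,8.8],[0,0,0.19,0,-27.4,-1.5,8.8],[0,0,0.19,0,-27.4,-1.5,8.8],[0,0,0.19,0,-27.4,-1.5,8.8],[0,0,0.19,0,-27.4,-1.5,8.8],[0,0,0.19,0,-27.4,-1.5,8.8],[0,0,0.19,0,-27.4,-1.5,8.8]]
  ]
}}

```text
clock: 8.05
tool_pos: [0.4843, 0.2315, 0.1536]
eef_rot: [0.993, -0.119, -0.001, 0.0]
contact_force: [-0.8, -0.2, -0.2]
opening: 0.998
```

```bash
python3 - <<'E'
from plant import r
from ov import *
d=r.snapshot("wrist");np.savez("pics/w5.npz",**d);cv2.imwrite("pics/w5.png",d["pixels"][:,:,::-1])
go(r.get_state(),(.4866,.2303,.035),-.24)
h=.023;c,s=np.cos(-.24),np.sin(-.24)
print(proj(d,[(.4866+c*a-s*b,.2303+s*a+c*b,.055) for a,b in((h,h),(h,-h),(-h,-h),(-h,h))]).round(0))
E
```

```text
pos [0.4845 0.2293 0.1538] t 8.1 op 0.997 F [-0.5 -1.  -0.1] 
 turn [ 0.002  0.001 -0.003] shift [ 0.19 -0.18 11.88] rows>= 3.0
[[286. 211.]
 [349. 211.]
 [347. 269.]
 [288. 269.]]
```

View pics/w5.png

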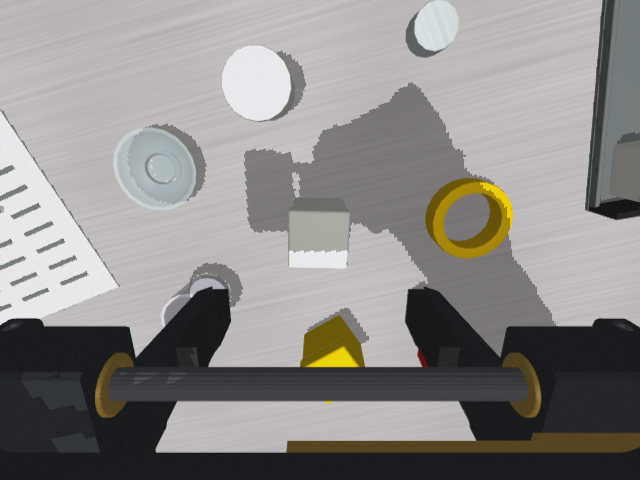

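The pot's lid spans (289–349, 210–268), matching the prediction, and the yaw is straight. Beaker and tape are clear of the fingers.

>>> {"method": "carry_out", "body": {
  "commands": [
    [[0,0,0,0.2,-0.1,4,8.8],[0,0,0,0.2,-0.1,8,8.8],[0,0,0,0.2,-0.1,11.8,8.8],[0,0,0,0.2,-0.1,11.8,8.8],[0,0,0,0.2,-0.1,11.8,4],[0,0,0,0.2,-0.1,11.8,4],[0,0,0,0.2,-0.1,11.8,4],[0,0,0,0.2,-0.1,11.8,4],[0,0,0,0.2,-0.1,11.8,4],[0,0,0,0.2,-0.1,11.8,4]]
  ],
  "force": 20
}}

```text
clock: 8.93
tool_pos: [0.4882, 0.231, 0.0383]
eef_rot: [0.993, -0.121, 0.001, -0.001]
contact_force: [1.0, 0.5, -0.2]
opening: 0.575
```

>>> {"method": "carry_out", "body": {
  "commands": [
    [[0,0,0,0,0,0,4],[0,0,0,0,0,0,4],[0,0,0,0,0,0,4],[0,0,0,0,0,-2,4],[0,0,0,0,0,-5,4],[0,0,0,0,0,-8,4],[0,0,0,0,0,-8,4]]
  ]
}}

```text
clock: 9.52
tool_pos: [0.4901, 0.2315, 0.1214]
eef_rot: [0.993, -0.121, 0.003, -0.002]
contact_force: [0.2, 0.1, -1.8]
opening: 0.518
```

```bash
python3 - <<'E'
from plant import r
from h import *
go(r.get_state(),(*lane("sq",.003),.118),-.053)
E
```

```text
pos [0.4901 0.2315 0.1214] t 9.52 op 0.518 F [ 0.2  0.1 -1.8] 
 turn [-0.004 -0.007 -0.19 ] shift [ 9.93 26.18  0.27] rows>= 7.0
```

>>> {"method": "carry_out", "body": {
  "commands": [
    [[0,0,-0.05,2,3,0,4],[0,0,-0.1,4.5,7,0,4],[0,0,-0.15,7,11,0,4],[0,0,-0.19,9,15,0,4],[0,0,-0.19,10,19,0,4],[0,0,-0.19,10,23,0,4],[0,0,-0.19,10,26.2,0,4],[0,0,-0.19,10,26.2,0,4],[0,0,-0.19,10,26.2,0,4]]
  ]
}}

```text
clock: 10.27
tool_pos: [0.5201, -0.052, 0.1165]
eef_rot: [1.0, -0.03, -0.001, 0.001]
contact_force: [-0.5, 0.4, -1.0]
opening: 0.516
```

```bash
python3 - <<'E'
from plant import r
from ov import *
d=r.snapshot("wrist");np.savez("pics/w6.npz",**d)
overlay(d,(0,100,640,480),1.25,[LA["sq"]],"pics/o7.png",1.0)
go(r.get_state(),(*lane("sq",.003),.043),-.053)
E
```

```text
pos [ 0.5209 -0.0489  0.1165] t 10.32 op 0.517 F [ 0.1  0.9 -1.6] 
 turn [-0.     0.001 -0.003] shift [ 0.24 -0.24  7.35] rows>= 2.0
```

View pics/o7.png

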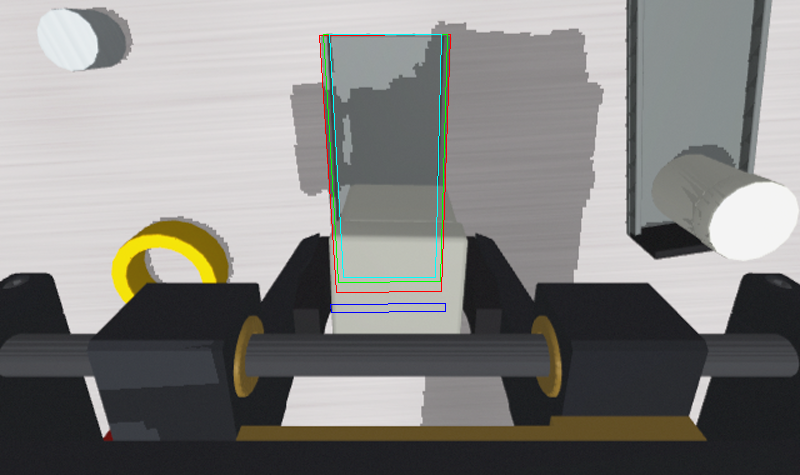

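Pot is held level over the lane behind the old one. Lowering to near the floor.

>>> {"method": "carry_out", "body": {
  "commands": [
    [[0,0,0,0.4,-0.25,3,4],[0,0,0,0.4,-0.25,5.5,4],[0,0,0,0.4,-0.25,6.8,4],[0,0,0,0.4,-0.25,6.8,4],[0,0,0,0.4,-0.25,6.8,4]]
  ]
}}

```text
clock: 10.73
tool_pos: [0.5254, -0.0435, 0.0483]
eef_rot: [1.0, -0.025, -0.001, -0.001]
contact_force: [-0.2, 0.3, -1.0]
opening: 0.518
```

```bash
python3 - <<'E'
from plant import r
from h import *
go(r.get_state(),(*lane("sq",.005),.0415),-.053)
E
```

```text
pos [ 0.5254 -0.0435  0.0483] t 10.73 op 0.518 F [-0.2  0.3 -1. ] 
 turn [-0.001  0.001  0.003] shift [0.02 0.32 0.68] rows>= 1.0
```

>>> {"method": "carry_out", "body": {
  "commands": [
    [[0,0,0,0,0.25,0.4,4],[0,0,0,0,0.25,0.6,4],[0,0,0,0,0.25,0.6,4]]
  ]
}}

```text
clock: 10.98
tool_pos: [0.5259, -0.0481, 0.0433]
eef_rot: [1.0, -0.027, 0.001, 0.0]
contact_force: [0.2, 1.4, -1.5]
opening: 0.522
```

```bash
python3 - <<'E'
from plant import r
from h import *
go(r.get_state(),(*lane("sq",.005),.0415),-.053)
E
```

```text
pos [ 0.5259 -0.0481  0.0433] t 10.98 op 0.522 F [ 0.2  1.4 -1.5] 
 turn [ 0.    -0.001 -0.   ] shift [-0.05 -0.14  0.18] rows>= 1.0
```

Still bearing its weight; I'll go down slightly further until contact.

>>> {"method": "carry_out", "body": {
  "commands": [
    [[0,0,0,0,0,0.2,4],[0,0,0,0,0,0.25,4],[0,0,0,0,0,0.25,4]]
  ]
}}

```text
clock: 11.23
tool_pos: [0.5261, -0.0481, 0.0418]
eef_rot: [1.0, -0.027, 0.001, -0.0]
contact_force: [-1.0, 1.4, 8.9]
opening: 0.513
```

Contact with the floor (8.9 N). Releasing.

>>> {"method": "carry_out", "body": {
  "commands": [
    [[0,0,0,0,0,-0.05,5.5],[0,0,0,0,0,-0.1,6.5],[0,0,0,0,0,-0.1,8],[0,0,0,0,0,-0.1,8.8],[0,0,0,0,0,-0.1,8.8],[0,0,0,0,0,-3,8.8],[0,0,0,0,0,-7,8.8],[0,0,0,0,0,-11,8.8],[0,0,0,0,0,-11,8.8]]
  ]
}}

```text
clock: 11.98
tool_pos: [0.5292, -0.0487, 0.1563]
eef_rot: [1.0, -0.027, 0.006, 0.0]
contact_force: [0.4, 0.4, 0.4]
opening: 0.999
```

```bash
python3 - <<'E'
from plant import r
from ov import *
d=r.snapshot("wrist");np.savez("pics/w7.npz",**d)
overlay(d,(0,100,640,480),1.25,[LA["sq"]],"pics/o8.png",1.0)
go(r.get_state(),(.601,.244,.15),0.)
E
```

```text
pos [ 0.5279 -0.0484  0.1538] t 12.03 op 0.995 F [ 0.  -0.1 -0.2] 
 turn [ 0.    -0.008 -0.053] shift [  5.73 -29.59   0.42] rows>= 8.0
```

View pics/o8.png

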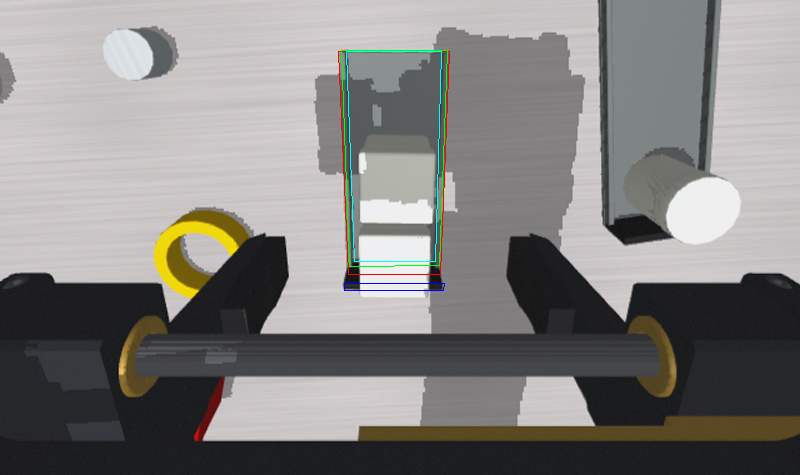

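Both square pots stand straight and close together (overlay (397,188), (395,255)). Now the new round pot, with yaw −0.2 to keep the left finger off the dish.

>>> {"method": "carry_out", "body": {
  "commands": [
    [[0,0,0.15,5.8,-29.4,0.4,8.8],[0,0,0.15,5.8,-29.4,0.4,8.8],[0,0,0.15,5.8,-29.4,0.4,8.8],[0,0,0.15,5.8,-29.4,0.4,8.8],[0,0,0.15,5.8,-29.4,0.4,8.8],[0,0,0.15,5.8,-29.4,0.4,8.8],[0,0,0.15,5.8,-29.4,0.4,8.8],[0,0,0.15,5.8,-29.4,0.4,8.8],[0,0,0.15,5.8,-29.4,0.4,8.8],[0,0,0.15,5.8,-29.4,0.4,8.8]]
  ]
}}

```text
clock: 12.87
tool_pos: [0.598, 0.2414, 0.1448]
eef_rot: [0.995, -0.101, -0.001, 0.001]
contact_force: [0.8, -0.8, 0.9]
opening: 0.994
```

```bash
python3 - <<'E'
from plant import r
from ov import *
d=r.snapshot("wrist");np.savez("pics/w8.npz",**d);cv2.imwrite("pics/w8.png",d["pixels"][:,:,::-1])
go(r.get_state(),(.601,.244,.036),-.2)
print(proj(d,(.601,.244,.055)))
E
```

```text
pos [0.5983 0.2397 0.1453] t 12.92 op 0.998 F [ 0.8 -0.7  0.3] 
 turn [ 0.003  0.001 -0.005] shift [ 0.19 -0.52 10.93] rows>= 3.0
[[312.1560296  244.42232877]]
```

View pics/w8.png

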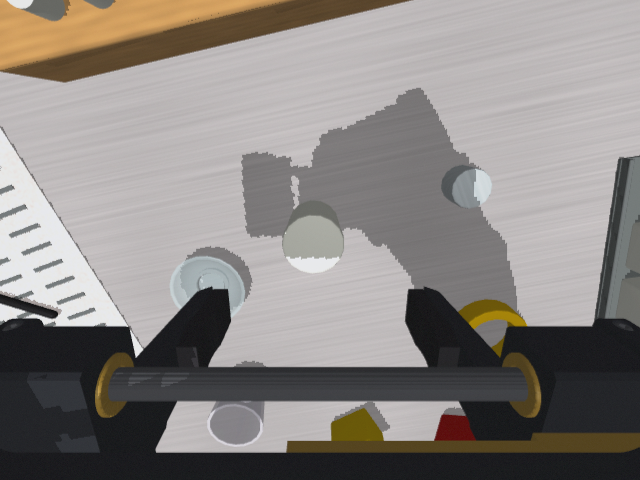

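Lid at (313,244), matching the prediction (312,244); dish and standard are clear. Descend.

>>> {"method": "carry_out", "body": {
  "commands": [
    [[0,0,0,0.2,-0.45,3,8.8],[0,0,0,0.2,-0.45,7,8.8],[0,0,0,0.2,-0.45,10.8,8.8],[0,0,0,0.2,-0.45,10.8,8.8],[0,0,0,0.2,-0.45,10.8,4],[0,0,0,0.2,-0.45,10.8,4],[0,0,0,0.2,-0.45,10.8,4],[0,0,0,0.2,-0.45,10.8,4],[0,0,0,0.2,-0.45,10.8,4],[0,0,0,0.2,-0.45,10.8,4]]
  ],
  "force": 20
}}

```text
clock: 13.75
tool_pos: [0.6026, 0.2467, 0.0399]
eef_rot: [0.995, -0.101, 0.001, -0.0]
contact_force: [-0.8, -0.8, 1.7]
opening: 0.571
```

>>> {"method": "carry_out", "body": {
  "commands": [
    [[0,0,0,0,0,0,4],[0,0,0,0,0,0,4],[0,0,0,0,0,0,4],[0,0,0,0,0,-2,4],[0,0,0,0,0,-5,4],[0,0,0,0,0,-8.5,4],[0,0,0,0,0,-8.5,4]]
  ]
}}

```text
clock: 14.33
tool_pos: [0.6059, 0.2476, 0.1296]
eef_rot: [0.995, -0.102, 0.005, -0.002]
contact_force: [1.6, -0.2, -1.1]
opening: 0.509
```

```bash
python3 - <<'E'
from plant import r
from h import *
go(r.get_state(),(*lane("ro",.004),.12),.11)
E
```

```text
pos [0.6059 0.2476 0.1296] t 14.33 op 0.509 F [ 1.6 -0.2 -1.1] 
 turn [-0.004 -0.01  -0.313] shift [ 4.57 47.8   0.72] rows>= 12.0
```

>>> {"method": "carry_out", "body": {
  "commands": [
    [[0,0,-0.05,0.5,3,0,4],[0,0,-0.1,1,7,0,4],[0,0,-0.15,1.5,11,0,4],[0,0,-0.2,2,15,0,4],[0,0,-0.25,2.5,19,0,4],[0,0,-0.31,3,23,0,4],[0,0,-0.31,3,27,0,4],[0,0,-0.31,3.5,31,0,4],[0,0,-0.31,4,35,0,4],[0,0,-0.31,4,38,0,4]]
  ]
}}

```text
clock: 15.17
tool_pos: [0.564, -0.1384, 0.1233]
eef_rot: [0.999, 0.052, 0.0, 0.001]
contact_force: [0.8, -1.5, -0.4]
opening: 0.513
```

```bash
python3 - <<'E'
from plant import r
from h import *
go(r.get_state(),(*lane("ro",.004),.12),.11)
E
```

```text
pos [ 0.564  -0.1384  0.1233] t 15.17 op 0.513 F [ 0.8 -1.5 -0.4] 
 turn [ 0.002 -0.    -0.007] shift [-1.92  8.97  0.35] rows>= 3.0
```

>>> {"method": "carry_out", "body": {
  "commands": [
    [[0,0,0,-0.7,3,0.3,4],[0,0,0,-1.4,6.5,0.3,4],[0,0,0,-1.9,9,0.3,4],[0,0,0,-1.9,9,0.3,4],[0,0,0,-1.9,9,0.3,4]]
  ]
}}

```text
clock: 15.58
tool_pos: [0.5542, -0.2277, 0.12]
eef_rot: [0.999, 0.051, -0.0, 0.0]
contact_force: [0.5, 0.9, -1.5]
opening: 0.509
```

```bash
python3 - <<'E'
from plant import r
from ov import *
d=r.snapshot("wrist");np.savez("pics/w9.npz",**d)
overlay(d,(0,100,640,480),1.25,[LA["ro"]],"pics/o9.png",1.0)
go(r.get_state(),(*lane("ro",.005),.045),.11)
E
```

```text
pos [ 0.5548 -0.2253  0.12  ] t 15.63 op 0.512 F [-0.7 -0.2 -1.1] 
 turn [-0.001  0.    -0.004] shift [-0.    0.44  7.5 ] rows>= 2.0
```

View pics/o9.png

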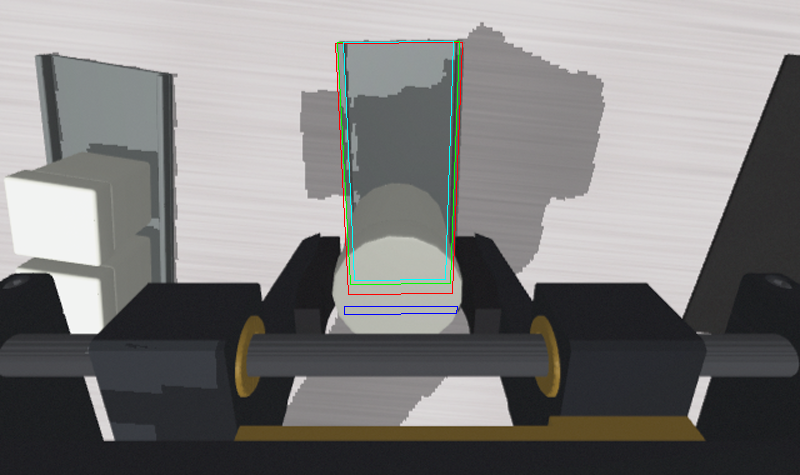

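Pot hangs over the lane, level. Lowering.

>>> {"method": "carry_out", "body": {
  "commands": [
    [[0,0,0,0,0.3,3,4],[0,0,0,0,0.4,5.5,4],[0,0,0,0,0.4,6.8,4],[0,0,0,0,0.4,7.2,4],[0,0,0,0,0.4,7.2,4]]
  ]
}}

```text
clock: 16.05
tool_pos: [0.5552, -0.2276, 0.0475]
eef_rot: [0.999, 0.054, -0.001, -0.001]
contact_force: [0.2, -1.1, -1.0]
opening: 0.511
```

>>> {"method": "carry_out", "body": {
  "commands": [
    [[0,0,0,0,0,0.2,4],[0,0,0,0,0,0.3,4],[0,0,0,0,0,0.3,4]]
  ]
}}

```text
clock: 16.3
tool_pos: [0.5562, -0.2294, 0.0463]
eef_rot: [0.999, 0.053, 0.001, 0.0]
contact_force: [-0.0, -0.2, -1.5]
opening: 0.511
```

```bash
python3 - <<'E'
from plant import r
from h import *
go(r.get_state(),(*lane("ro",.005),.0435),.11)
E
```

```text
pos [ 0.5562 -0.2294  0.0463] t 16.3 op 0.511 F [-0.  -0.2 -1.5] 
 turn [ 0.001 -0.002 -0.003] shift [-0.1   0.    0.28] rows>= 1.0
```

>>> {"method": "carry_out", "body": {
  "commands": [
    [[0,0,0,0,0,0.15,4],[0,0,0,0,0,0.25,4],[0,0,0,0,0,0.3,4],[0,0,0,0,0,0.3,4]]
  ]
}}

```text
clock: 16.63
tool_pos: [0.5559, -0.2295, 0.0434]
eef_rot: [0.999, 0.053, 0.001, 0.0]
contact_force: [-1.9, 0.2, 5.1]
opening: 0.51
```

Floor contact (5 N). Releasing and rising.

>>> {"method": "carry_out", "body": {
  "commands": [
    [[0,0,0,0,0,-0.05,5.5],[0,0,0,0,0,-0.1,6.5],[0,0,0,0,0,-0.1,8],[0,0,0,0,0,-0.1,8.8],[0,0,0,0,0,-0.1,8.8],[0,0,0,0,0,-3,8.8],[0,0,0,0,0,-7,8.8],[0,0,0,0,0,-11,8.8],[0,0,0,0,0,-11,8.8]]
  ]
}}

```text
clock: 17.38
tool_pos: [0.5598, -0.2312, 0.1594]
eef_rot: [0.999, 0.053, 0.006, 0.003]
contact_force: [0.9, -0.9, 0.7]
opening: 1.004
```

>>> {"method": "carry_out", "body": {
  "commands": [
    [[0,0,0,-4,4,-2,8.8],[0,0,0,-8,8,-4,8.8],[0,0,0,-12,12,-6,8.8],[0,0,0,-16,16,-6,8.8],[0,0,0,-18,20,-6,8.8],[0,0,0,-20,24,-6,8.8],[0,0,0,-20,26,-6,8.8],[0,0,0,-20,26,-6,8.8],[0,0,0,-20,26,-6,8.8]]
  ]
}}

```text
clock: 18.13
tool_pos: [0.3779, -0.5184, 0.2127]
eef_rot: [0.999, 0.048, -0.002, 0.004]
contact_force: [-0.3, -1.1, 0.8]
opening: 0.998
```

```bash
python3 - <<'E'
from plant import r
from ov import *
go(r.get_state(),(.35,-.5,.2),.1)
d=r.snapshot("top");np.savez("pics/t9.npz",**d)
overlay(d,(160,130,480,300),2.5,[LA["ro"],LA["sq"]],"pics/t9.png",1.5)
overlay(d,(335,140,480,250),5.4,[LA["ro"],LA["sq"]],"pics/t9b.png",1.6)
d=r.snapshot("scene");cv2.imwrite("pics/s9.png",d["pixels"][:,:,::-1])
E
```

```text
pos [ 0.3779 -0.5184  0.2127] t 18.13 op 0.998 F [-0.3 -1.1  0.8] 
 turn [ 0.008  0.004 -0.005] shift [-2.6  -2.1   1.26] rows>= 1.0
```

View pics/t9.png

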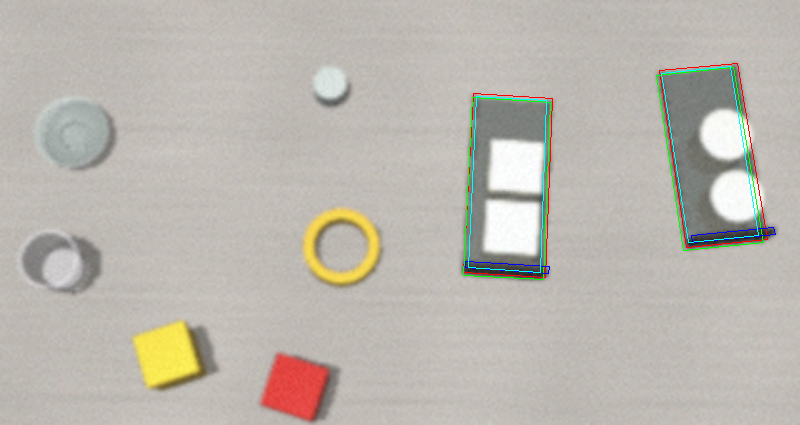

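View pics/t9b.png

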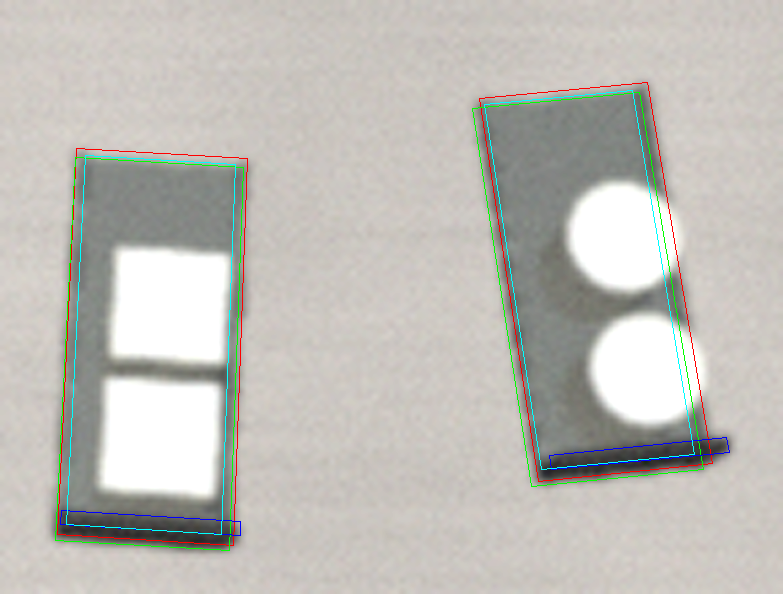

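View pics/s9.png

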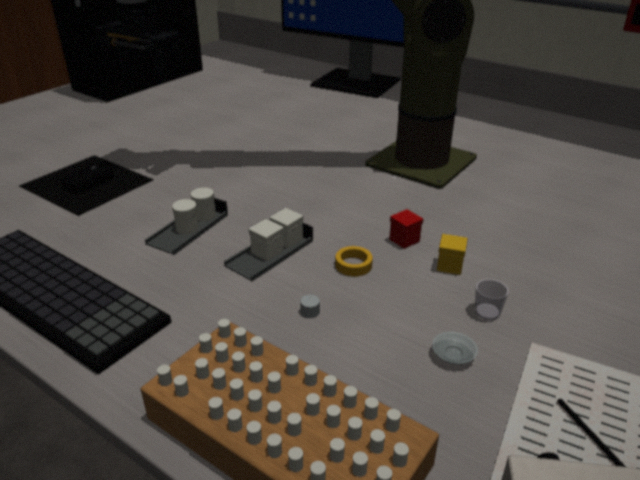

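Both views show all four pots upright and paired in their lanes, with the other items unmoved. I'll check the lane coordinates.

```bash
python3 - <<'E'
from h import *
d=np.load("pics/t9.npz")
C={"oS":("sq",(160,437)),"nS":("sq",(170,305)),"oR":("ro",(647,368)),"nR":("ro",(625,236))}
for n,(l,c) in C.items():
    w=ray(d,(np.array(c)+.5)/5.4-.5+[335,140],.059)[0];p=LA[l];e=w-p[:2];a=p[2]
    print(n,(np.array([[np.cos(a),np.sin(a)],[-np.sin(a),np.cos(a)]])@e).round(4))
d0=np.load("pics/top0.npz");df=cv2.absdiff(d0["pixels"],d["pixels"])[140:300,165:215].max();print("dish/beaker diff",df)
E
```

```text
oS [-0.0504 -0.0003]
nS [ 0.0035 -0.002 ]
oR [-0.0509 -0.0008]
nR [ 0.0037 -0.0008]
dish/beaker diff 12
```

All are well inside the limits (old at −50/−51 mm, new at +3.5 mm, spacing 54 mm, |y| ≤ 2 mm). Handing in.

```bash
python3 - <<'E'
from plant import r
print(r.get_state()["qd"].round(3)); print(r.finish_job())
E
```

```text
[-0.061 -0.015 -0.066  0.052 -0.02  -0.003 -0.013]
the job is handed in; nothing more can be done
None
```

I brought both old pots forward to about 5 mm from their stops. Then I fetched the new square and new round pots from the bench and set them close behind. I released all four pots, moved the arm clear and handed the job in at about 18 s of the 88 s allowed.

The last checks, from the final top and scene pictures, gave these positions in each lane's own frame:

| Pot | x (mm) | y (mm) |
|---|---|---|
| Old square | −50 | 0 |
| New square | +3.5 | −2 |
| Old round | −51 | −1 |
| New round | +4 | −1 |

- **Spacing:** the pots in each lane are about 54 mm apart, centre to centre.
- **Standing:** all four look upright on the lane floors, and the square pots look straight in their lane.
- **Other things:** the dish and beaker area matches the first picture (largest pixel difference 12). The tape ring, calibration cylinder and the red and yellow look-alikes look unmoved by eye; I did not measure them.
- **Accuracy:** the lane fits and the camera views agreed to within about 2 mm, so the positions above carry that much uncertainty. No check failed.
- **At hand-in:** the arm still showed a small residual joint motion (up to 0.07 rad/s), well clear of everything.

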